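# Line up the utility stores on the coasters by height

### The job

Line the four things at the left (blue carton, wide jar, small jar, low pale box) up on the row of four cork coasters in order of height: the tallest on the coaster at the end where the white mug stands behind the row, the others ever shorter towards the end where the green jug stands. Stand each upright in the middle of its coaster, bottom down as it stands now, and let go; leave the mug and the jug where they are.

Things in the scene. Friction and masses are not known exactly. Their poses are not given: they have to be found in the camera images.
- carton: Upright blue carton, 111 mm (its x) by 66 mm (its y), 150 mm tall to grip (154 mm with its top edge). Rigid; grip it across its 66 mm. About 0.29 kg. Origin: centre of the underside; z up.
- big_jar: Wide glass jar with a mustard-yellow lid, 68 mm across, 113 mm tall; the lid is the top 16 mm, round, 68 mm across; below it the sides are 64 mm across. About 0.5 kg. Origin: centre of the underside; z up.
- small_jar: Small upright jar with a mustard-yellow cap, 42 mm across, 96 mm tall; the cap is the top 20 mm, 41 mm across. About 0.11 kg. Origin: centre of the underside; z up.
- low_box: Low pale carton standing on its long side, 36 mm (its x) by 93 mm (its y), 53 mm tall. Rigid; grip it across its 36 mm. About 0.05 kg. Origin: centre of the underside; z up.
- coaster_a: Cork disc, 84 mm across, 4 mm thick, fixed on a wooden ledge (12 mm high, 92 mm deep, 436 mm long, end battens 4 mm higher); the leftmost (+y end) of the row of four, seen from the robot; centres about 110 mm apart. Origin: centre of its underside, 12 mm above the worktop (its top is at 16 mm). x: away from the robot; y: along the row to the left.
- coaster_b: Cork disc, 84 mm across, 4 mm thick, fixed on a wooden ledge (12 mm high, 92 mm deep, 436 mm long, end battens 4 mm higher); the second from the left of the row of four, seen from the robot; centres about 110 mm apart. Origin: centre of its underside, 12 mm above the worktop (its top is at 16 mm). x: away from the robot; y: along the row to the left.
- coaster_c: Cork disc, 84 mm across, 4 mm thick, fixed on a wooden ledge (12 mm high, 92 mm deep, 436 mm long, end battens 4 mm higher); the third from the left of the row of four, seen from the robot; centres about 110 mm apart. Origin: centre of its underside, 12 mm above the worktop (its top is at 16 mm). x: away from the robot; y: along the row to the left.
- coaster_d: Cork disc, 84 mm across, 4 mm thick, fixed on a wooden ledge (12 mm high, 92 mm deep, 436 mm long, end battens 4 mm higher); the rightmost (-y end) of the row of four, seen from the robot; centres about 110 mm apart. Origin: centre of its underside, 12 mm above the worktop (its top is at 16 mm). x: away from the robot; y: along the row to the left.
- mug: White mug with a handle, 79 mm across without the handle, 89 mm tall. It stands on the worktop about 150 mm behind one end coaster of the row (either end), and so marks the end for the tallest thing. Not to be moved. Origin: under its middle.
- jug: Small grey-green jug with a handle, 67 mm across without the handle, 85 mm tall, on the worktop about 150 mm behind the other end coaster. Marks the end for the shortest thing. Not to be moved. Origin: under its middle. Over mug and jug hang wall cabinets: fronts at x = 0.585 (0.655 for y > 0.17) from z = 0.457 up, bar handles at x = 0.55, y = 0.115 and x = 0.615, y = 0.21; keep the wrist clear.

How it is judged:
At the end, for the whole second after the job is handed in: From the mug's end to the jug's end the row stands: blue carton, wide jar, small jar, low box; each with its origin within 15 mm (horizontally) of the centre of its coaster, standing on it upright within 0.1 rad, released and at rest. The mug and the jug are within 30 mm of where they were (((horizontal distance between mug and coaster_a below 0.24 m and horizontal distance between carton and coaster_a below 0.015 m and z of carton in the frame of coaster_a between -0.003 and 0.009 m and horizontal distance between big_jar and coaster_b below 0.015 m and z of big_jar in the frame of coaster_b between -0.003 and 0.009 m and horizontal distance between small_jar and coaster_c below 0.015 m and z of small_jar in the frame of coaster_c between -0.003 and 0.009 m and horizontal distance between low_box and coaster_d below 0.015 m and z of low_box in the frame of coaster_d between -0.003 and 0.009 m) or (horizontal distance between mug and coaster_d below 0.24 m and horizontal distance between carton and coaster_d below 0.015 m and z of carton in the frame of coaster_d between -0.003 and 0.009 m and horizontal distance between big_jar and coaster_c below 0.015 m and z of big_jar in the frame of coaster_c between -0.003 and 0.009 m and horizontal distance between small_jar and coaster_b below 0.015 m and z of small_jar in the frame of coaster_b between -0.003 and 0.009 m and horizontal distance between low_box and coaster_a below 0.015 m and z of low_box in the frame of coaster_a between -0.003 and 0.009 m)) and angle between each of carton, big_jar, small_jar, low_box's own z axis and vertical below 0.1 rad and linear speed of each of carton, big_jar, small_jar, low_box below 0.02 m/s and contact force between the fingers and carton below 0.1 N and contact force between the fingers and big_jar below 0.1 N and contact force between the fingers and small_jar below 0.1 N and contact force between the fingers and low_box below 0.1 N and distance of each of mug, jug from where it was at the start of the episode below 0.03 m); the robot touches nothing.
It fails at once if the mug or the jug is pushed away or knocked over (distance of any of mug, jug from where it was at the start of the episode above 0.03 m or angle between any of mug, jug's own z axis and vertical above 0.5 rad).
It also fails if it takes over 109 s, if anything falls off the work surface, if the arm or the gripper's body presses on something with over 40 N, if the wrist force passes 120 N, or if a joint passes its speed limit or range.

### The arm

A 7-joint arm with a two-finger parallel gripper is mounted at the origin on a cart in front of the work surface, level with it; the furniture and walls round the work are solid. World frame = base frame: x ahead of the robot, y to its left, z up, the work surface at z = 0. Lengths are in m, angles in rad, forces in N, time in s.
With the tool pointing down it reaches from about 0.425 to 0.925 m from the base axis. Payload 6.8 kg.
Tool frame: the origin (TCP) lies midway between the tips of the shut fingers; the grasp point (between the pads) lies 19 mm behind it (manip.pinch_z is the distance from the TCP to the grasp point, in m); z points along the fingers, y is the direction in which the jaws open and shut (so a half turn about z gives the same grasp; the last joint's range is limited). The gripper opens to 85 mm and grips with 20 to 120 N. Pads are 22 mm wide; open, the fingers measure 114 mm over their backs; the gripper's body (76 mm by 85 mm) begins 54 mm behind the grasp point. The pads swing forward as they close: fully open they stand 13 mm farther back than shut.
Start: joints at [-1.371, 0.477, 0.022, 1.555, -0.011, 1.109, -0.083], TCP at [0.204, 0.643, 0.231] pointing down, gripper open.
Joint ranges: [-2.96, 2.96], [-0.34, 2.1], [-1.41, 1.46], [0.24, 2.44], [-1.37, 4.51], [0.17, 1.92], [-2.96, 2.96]. Speed limits (rad/s): [2.39, 2.39, 3.14, 3.14, 3.14, 3.14, 3.14].

### API

Orientations are given as a rotation vector (axis times angle).
In Python, from bench import manip gives the robot as it stands.
- The arm moves only by the shell command python3 -m handwheel 'ROWS' [FORCE]. ROWS is a JSON object of lists of equal length, an entry for each row: "offset": the shift along the tool's x, y, z in mm, a list of three; "turn": the turn about the tool's z in rad; "claw": the closure, from 0 (fully open) to 1 (shut). A call has exactly 8 rows; each row is the pose to reach, as a shift and turn from the pose commanded when the call began, along the tool's axes at that moment; what a row does not reach only later rows make up. A row lasts 1/10 s, in which the tool goes at most 50 mm and 8.59 degrees, less where a joint would pass 70% of its speed; a pose out of reach is approached as far as the arm can. A call with a gripper value outside its range is refused whole. The fingers move at their own pace and stop on an object; FORCE is the grip in N (left out, the last holds). Time passes only in rows, so rows that repeat a pose let the fingers close, or fill a call up. It gives the time, the measured TCP pose, the force and the opening at its end, in the units of the state.
- manip.observe(): the state, without advancing time (a new reading comes with each control period).
- manip.get_image(name): name is "scene" or "top" or "wrist"; returns (picture, depth): 480x640x3 uint8, blue, green, red; 480x640 float32, m along the optical axis (not along the pixel's ray), 0 where there is no reading.
- manip.camera_model(name): a dict with "fovy" (degrees; the focal length in pixels is half the picture's height over the tangent of half this angle, whatever the lens; pixels are square), "cx", "cy" (the principal point, pixels), "view" (4x4, takes a point from world to camera coordinates); the wrist camera has in their place "T_tool_cam" (4x4, takes a point from camera to tool coordinates, whose origin is the TCP and whose axes are the flange's). Camera axes: x right, y down, z forward; pixel columns grow to the right and rows downward; lengths in m; the calibration is good to about 2 mm. A picture is of the moment at which its call begins: read the wrist's pose just before it. camera_model takes no time and is no camera call.
- manip.job_done(): hands the job in, once; it reports no verdict.
The state is a dict: "time": time; "joint_pos": joint angles; "joint_vel": joint speeds; "effort": joint torques, N m; "tcp_pos": TCP position; "ee_rot": TCP orientation; "wrist_force": force on the tool from outside, world axes, zero at the start; "wrist_torque": the same for the moment, N m; "opening": opening from 0.0 (shut) to 1.0 (fully open).
Only numpy, scipy, OpenCV 4.12 (cv2) and the standard library are available. Lean on these libraries where they do the work, as an engineer would, in place of code of your own. Each camera call takes 0.05 s, during which the arm holds its last target.

## Working session

There is one attempt and no reset: what is moved stays moved. The work goes in short steps, Python scripts to look and compute and a shell command to move; the robot and the scene stay as the last step left them, time stands still between calls to the robot, and variables do not carry over. Pictures are saved under pics/ and viewed, and the job is handed in when it is done.

```bash
ls; mkdir -p pics; python3 - <<'E'
from bench import manip
import cv2,numpy as np
o=manip.observe();print({k:np.round(v,4) for k,v in o.items()})
for n in["scene","top","wrist"]:
    p,d=manip.get_image(n);cv2.imwrite(f"pics/{n}0.png",p);np.save(f"pics/{n}0.npy",d)
    m=manip.camera_model(n);print(n,m)
E
```

```text
pics
{'time': np.float64(0.0), 'joint_pos': array([-1.3711,  0.4778,  0.0223,  1.5565, -0.0115,  1.1093, -0.0831]), 'joint_vel': array([-0.0002, -0.0003,  0.0013,  0.    , -0.0002,  0.0008, -0.0008]), 'effort': array([ 7.00000e-04, -5.96437e+01,  1.60760e+00, -2.81201e+01,
        1.23000e-02,  9.30000e-03, -0.00000e+00]), 'tcp_pos': array([0.2043, 0.6427, 0.2303]), 'ee_rot': array([-4.8150e-01, -3.1043e+00,  2.9000e-03]), 'wrist_force': array([-0.548 ,  0.7223, -0.0083]), 'wrist_torque': array([0.0566, 0.1044, 0.0242]), 'opening': np.float64(1.0015)}
scene {'fovy': 49.446492992682785, 'cx': 319.42322711827484, 'cy': 242.56541194148048, 'view': array([[-0.92716651, -0.3744271 ,  0.01290808,  0.52434078],
       [-0.33189676,  0.80489295, -0.49192669,  0.1529897 ],
       [ 0.17380106, -0.4603821 , -0.87054093,  1.13595041],
       [ 0.        ,  0.        ,  0.        ,  1.        ]])}
top {'fovy': 54.72907370160497, 'cx': 317.7478881888622, 'cy': 230.15458248789147, 'view': array([[ 0.0015439 , -0.9999804 ,  0.00606803,  0.06608479],
       [-0.99357243, -0.00222078, -0.11317636,  0.523073  ],
       [ 0.11318761, -0.0058543 , -0.99355639,  1.19033806],
       [ 0.        ,  0.        ,  0.        ,  1.        ]])}
wrist {'fovy': 66.74469768675363, 'cx': 317.81593744218804, 'cy': 237.21603864655006, 'T_tool_cam': array([[-5.61261061e-04, -9.46300053e-01, -3.23289182e-01,
         8.16761004e-02],
       [ 9.99999691e-01, -3.52949989e-04, -7.02975251e-04,
        -9.85128320e-04],
       [ 5.51120604e-04, -3.23289477e-01,  9.46299958e-01,
        -1.42827575e-01],
       [ 0.00000000e+00,  0.00000000e+00,  0.00000000e+00,
         1.00000000e+00]])}
```

View pics/scene0.png

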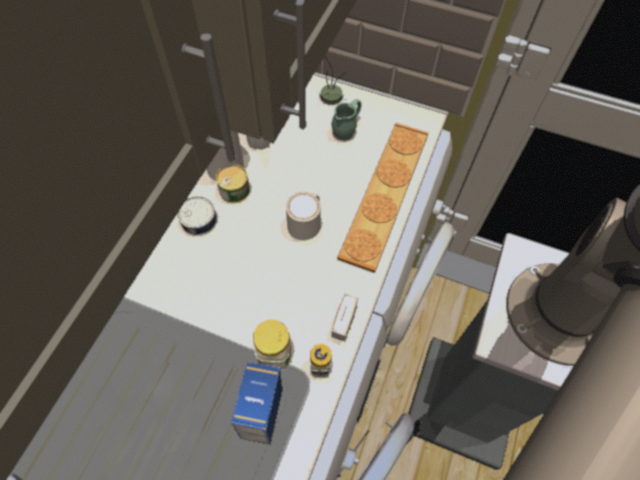

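View pics/top0.png

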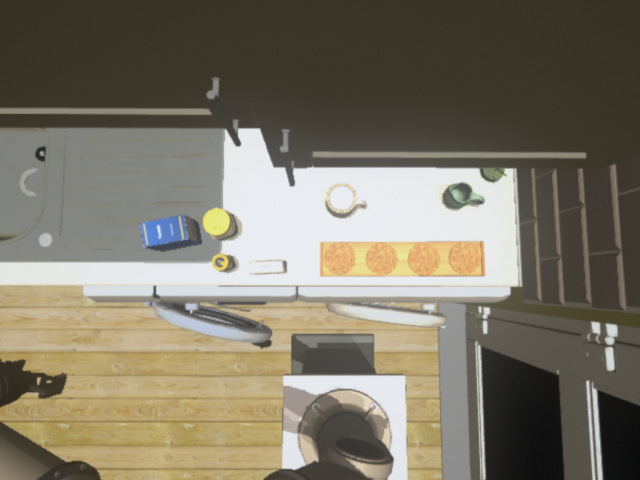

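View pics/wrist0.png

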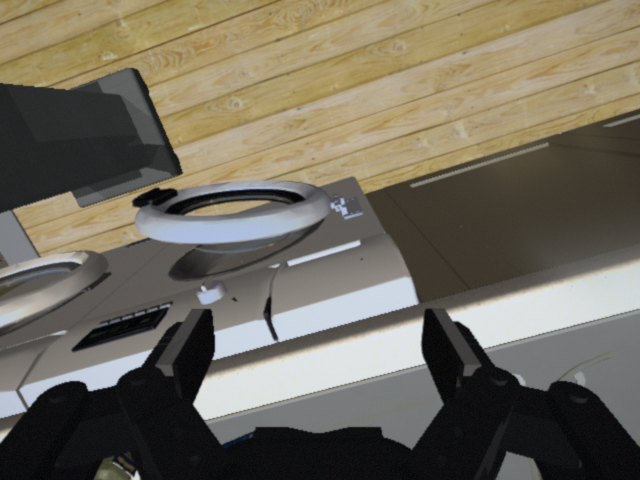

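The mug stands behind the left-hand coaster (top view: mug at (341,198), coaster_a at (338,258)). So carton→a, wide jar→b, small jar→c, low box→d. Next I measure positions.

```bash
cat > h.py <<'E'
import numpy as np,cv2
from bench import manip
from scipy.spatial.transform import Rotation as R
def K(m): 
    f=240/np.tan(np.radians(m["fovy"])/2); return f,m["cx"],m["cy"]
def cloud(n,d,tcp=None,rv=None):
    m=manip.camera_model(n);f,cx,cy=K(m)
    v,u=np.mgrid[:480,:640]
    P=np.stack([(u-cx)/f*d,(v-cy)/f*d,d],-1)
    if n=="wrist":
        T=m["T_tool_cam"];W=np.eye(4);W[:3,:3]=R.from_rotvec(rv).as_matrix();W[:3,3]=tcp;T=W@T
    else: T=np.linalg.inv(m["view"])
    Q=P@T[:3,:3].T+T[:3,3]; Q[d<=0]=np.nan
    return Q
E
python3 - <<'E'
from h import *
for n in["top","scene"]:
    p=cv2.imread(f"pics/{n}0.png");d=np.load(f"pics/{n}0.npy");Q=cloud(n,d)
    np.save(f"pics/{n}Q.npy",Q)
    hsv=cv2.cvtColor(p,cv2.COLOR_BGR2HSV)
    ws=(Q[...,0]>.3)&(Q[...,0]<.75)&(Q[...,1]>-.5)&(Q[...,1]<.7)
    tz=Q[ws][:,2];print(n,"table z",np.nanmedian(tz))
    # blobs by height
    m=(ws&(Q[...,2]>.03)&(Q[...,2]<.2)).astype(np.uint8)
    k,l,s,c=cv2.connectedComponentsWithStats(m)
    for i in range(1,k):
        if s[i,4]<40: continue
        q=Q[l==i];zt=np.nanpercentile(q[:,2],97);t=q[q[:,2]>zt-.012]
        (cx,cy),wh,a=cv2.minAreaRect((t[:,:2]*1000).astype(np.float32))
        print(np.round(c[i]),s[i,4],"ztop %.3f"%zt,"rect",np.round([cx,cy]),np.round(wh),round(a,1),"mean",np.round(t.mean(0),3))
    cork=(ws&(hsv[...,0]<16)&(hsv[...,1]>130)&(Q[...,2]<.04)).astype(np.uint8)
    cork=cv2.morphologyEx(cork,cv2.MORPH_OPEN,np.ones((5,5)))
    k,l,s,c=cv2.connectedComponentsWithStats(cork)
    for i in range(1,k):
        if s[i,4]<200: continue
        q=Q[l==i];print("cork",np.round(c[i]),s[i],np.round(q.mean(0),3),np.round((q.max(0)+q.min(0))/2,3))
p=cv2.imread("pics/top0.png")
cv2.imwrite("pics/t1.png",cv2.resize(p[170:300,130:310],None,fx=4.4,fy=4.4,interpolation=cv2.INTER_CUBIC))
cv2.imwrite("pics/t2.png",cv2.resize(p[170:300,310:500],None,fx=4.2,fy=4.2,interpolation=cv2.INTER_CUBIC))
E
```

```text
top table z 0.5232640500877472
[540. 242.] 4997 ztop 0.197 rect [ 480. -474.] [340.  13.] 0.7 mean [ 0.48  -0.472  0.193]
[342. 200.] 882 ztop 0.090 rect [599.   9.] [76. 77.] 46.3 mean [0.598 0.009 0.086]
[461. 196.] 503 ztop 0.085 rect [ 608. -307.] [86. 54.] 48.9 mean [ 0.612 -0.311  0.081]
[219. 224.] 839 ztop 0.116 rect [534. 318.] [68. 66.] 45.4 mean [0.533 0.317 0.113]
[169. 233.] 1683 ztop 0.154 rect [507. 434.] [ 62. 110.] 11.3 mean [0.506 0.432 0.15 ]
[222. 263.] 325 ztop 0.100 rect [436. 309.] [40. 39.] 0.6 mean [0.435 0.309 0.096]
[267. 267.] 452 ztop 0.059 rect [425. 200.] [31. 88.] 0.2 mean [0.425 0.199 0.054]
scene table z 0.2027961068097761
[409.  65.] 8466 ztop 0.196 rect [ 505. -472.] [385.  17.] 1.0 mean [ 0.502 -0.472  0.192]
[346. 117.] 734 ztop 0.084 rect [ 619. -308.] [52. 85.] 6.9 mean [ 0.615 -0.307  0.079]
[303. 212.] 1247 ztop 0.089 rect [602.  10.] [76. 79.] 23.1 mean [0.602 0.012 0.085]
[345. 316.] 678 ztop 0.057 rect [429. 201.] [33. 90.] 3.0 mean [0.429 0.202 0.053]
[262. 382.] 4499 ztop 0.153 rect [510. 434.] [ 61. 109.] 11.1 mean [0.509 0.436 0.15 ]
[320. 359.] 585 ztop 0.098 rect [439. 311.] [41. 40.] 70.3 mean [0.439 0.312 0.095]
cork [408. 141.] [394 128  27  25 456] [ 0.449 -0.322  0.014] [ 0.449 -0.323  0.015]
cork [396. 175.] [379 163  31  23 477] [ 0.445 -0.207  0.015] [ 0.449 -0.211  0.014]
cork [380. 209.] [362 197  33  23 498] [ 0.448 -0.096  0.015] [ 0.452 -0.099  0.015]
cork [364. 248.] [346 234  34  30 513] [0.447 0.018 0.015] [0.452 0.019 0.014]
```

View pics/t1.png

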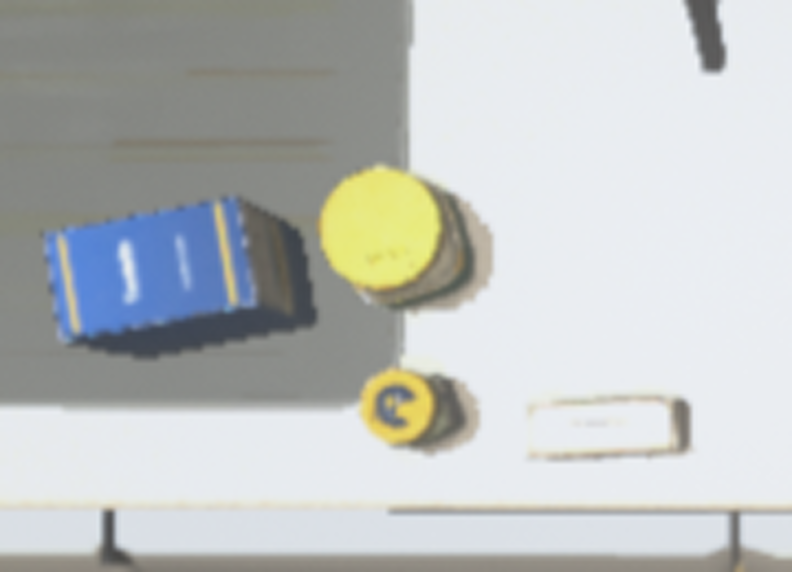

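View pics/t2.png

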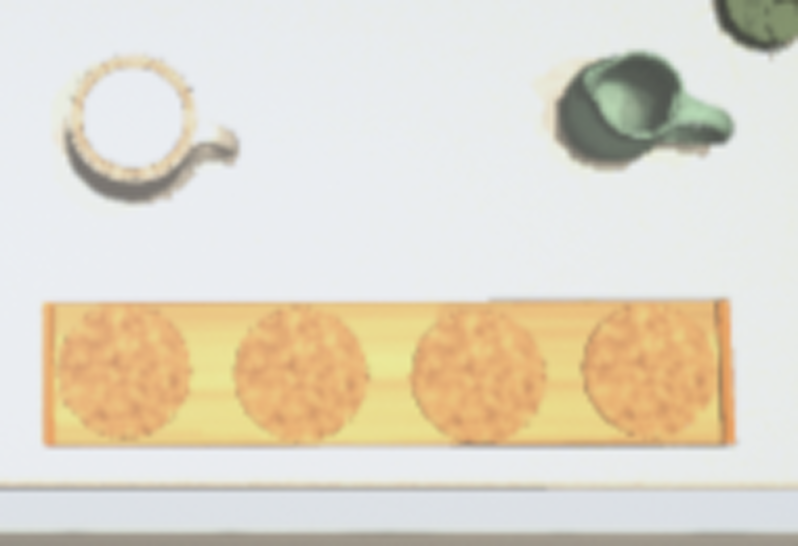

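```bash
cat >> h.py <<'E'
def px(n,u,v,z):
    m=manip.camera_model(n);f,cx,cy=K(m);T=np.linalg.inv(m["view"])
    r=T[:3,:3]@np.array([(u-cx)/f,(v-cy)/f,1]);o=T[:3,3];return o+r*(z-o[2])/r[2]
def go(x,y,z,yawdeg,cmd=None):
    """offset (mm) and turn to TCP target with tool y at yawdeg from world x, from the present pose"""
    o=manip.observe();p=o["tcp_pos"];M=R.from_rotvec(o["ee_rot"]).as_matrix()
    off=M.T@(np.array([x,y,z])-p)*1000
    cy=np.degrees(np.arctan2(M[1,1],M[0,1]));d=(yawdeg-cy+90)%180-90
    print("t %.2f"%o["time"],"tcp",np.round(p,4),"yaw %.1f"%cy,"tilt",np.round(M[:,2],3),"open %.3f"%o["opening"],"F",np.round(o["wrist_force"],1),"j",np.round(o["joint_pos"],2))
    print("  offset",np.round(off,1),"turn %.3f"%-np.radians(d))
E
python3 - <<'E'
from h import *
for u,v in[(125,371),(302,374),(479,374),(650,370)]: print("top coaster",np.round(px("top",u/4.2+310,v/4.2+170,.016),3))
p=cv2.imread("pics/scene0.png")
cv2.imwrite("pics/s2.png",cv2.resize(p[115:275,330:440],None,fx=3.7,fy=3.7,interpolation=cv2.INTER_CUBIC))
go(.427,.2005,.14,2.7)
E
```

```text
top coaster [0.45  0.009 0.016]
top coaster [ 0.448 -0.103  0.016]
top coaster [ 0.448 -0.214  0.016]
top coaster [ 0.451 -0.322  0.016]
t 0.15 tcp [0.2044 0.6429 0.2305] yaw 72.4 tilt [-0.    -0.001 -1.   ] open 1.002 F [-0.1  0.2 -0.6] j [-1.37  0.48  0.02  1.56 -0.01  1.11 -0.08]
  offset [-346.2 -354.    91.1] turn 1.216
```

View pics/s2.png

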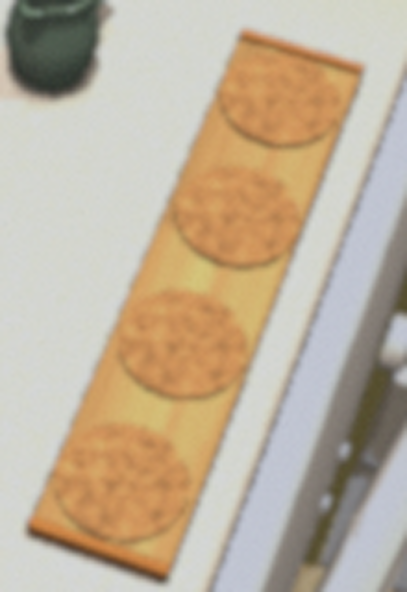

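```bash
python3 -m handwheel '{"offset":[[-43,-44,0],[-86,-88,0],[-104,-106,0],[-156,-159,0],[-190,-195,0],[-225,-230,0],[-260,-265,0],[-277,-283,0]],"turn":[0.14,0.28,0.42,0.56,0.7,0.84,0.98,1.12],"claw":[0,0,0,0,0,0,0,0]}' 40
python3 - <<'E'
from h import *
for u,v in[(122,482),(182,342),(238,215),(281,96)]: print("scene coaster",np.round(px("scene",u/3.7+330,v/3.7+115,.016),3))
go(.427,.2005,.16,2.7)
E
```

```text
time: 0.95
tcp_pos: [0.3833, 0.2874, 0.2313]
ee_rot: [-2.064, -2.368, -0.0]
wrist_force: [0.5, 0.4, 0.3]
opening: 1.001
scene coaster [0.452 0.014 0.016]
scene coaster [ 0.451 -0.098  0.016]
scene coaster [ 0.449 -0.21   0.016]
scene coaster [ 0.454 -0.32   0.016]
t 0.95 tcp [0.3833 0.2874 0.2313] yaw 7.8 tilt [-0.  0. -1.] open 1.001 F [0.5 0.4 0.3] j [-1.1   0.15  0.36  2.03 -0.06  0.97 -0.57]
  offset [-92.1  31.4  71.3] turn 0.090
```

```bash
python3 -m handwheel '{"offset":[[-40,14,15],[-80,27,40],[-92,31,71],[-92,31,71],[-92,31,71],[-92,31,71],[-92,31,71],[-92,31,71]],"turn":[0.05,0.09,0.09,0.09,0.09,0.09,0.09,0.09],"claw":[0,0,0,0,0,0,0,0]}'
python3 - <<'E'
from h import *
o=manip.observe();p,d=manip.get_image("wrist");cv2.imwrite("pics/w1.png",p)
Q=cloud("wrist",d,o["tcp_pos"],o["ee_rot"])
w=(Q[...,0]>.36)&(Q[...,0]<.6)&(Q[...,1]>.05)&(Q[...,1]<.4)
print("table",np.nanmedian(Q[w&(abs(Q[...,2])<.015)][:,2]))
m=(w&(Q[...,2]>.03)&(Q[...,2]<.13)).astype(np.uint8)
k,l,s,c=cv2.connectedComponentsWithStats(m)
for i in range(1,k):
    if s[i,4]<300: continue
    q=Q[l==i];zt=np.nanpercentile(q[:,2],97);t=q[q[:,2]>zt-.006]
    (cx,cy),wh,a=cv2.minAreaRect((t[:,:2]*1000).astype(np.float32))
    print(np.round(c[i]),s[i],"ztop %.3f"%zt,"rect",np.round([cx,cy]),np.round(wh),round(a,1),"mean",np.round(t.mean(0),3))
go(.427,.2005,.016,2.7)
E
```

```text
time: 1.75
tcp_pos: [0.4267, 0.2043, 0.1612]
ee_rot: [-2.16, -2.281, -0.003]
wrist_force: [0.9, 0.5, -0.2]
opening: 0.997
table 0.0005412513082153625
[535.  64.] [  434     0   203   132 22375] ztop 0.115 rect [539. 313.] [70. 57.] 2.9 mean [0.537 0.316 0.114]
[350.  68.] [ 310   22   82   93 5747] ztop 0.098 rect [440. 309.] [41. 41.] 22.6 mean [0.44  0.31  0.097]
[320. 233.] [ 298  176   46  117 5036] ztop 0.057 rect [430. 200.] [31. 88.] 3.3 mean [0.43  0.202 0.055]
t 1.80 tcp [0.4266 0.204  0.161 ] yaw 3.1 tilt [ 0.001  0.001 -1.   ] open 0.997 F [0.4 0.2 0. ] j [-0.94  0.24  0.42  2.12 -0.14  0.8  -0.38]
  offset [-3.70e+00  1.00e-01  1.45e+02] turn 0.007
```

View pics/w1.png

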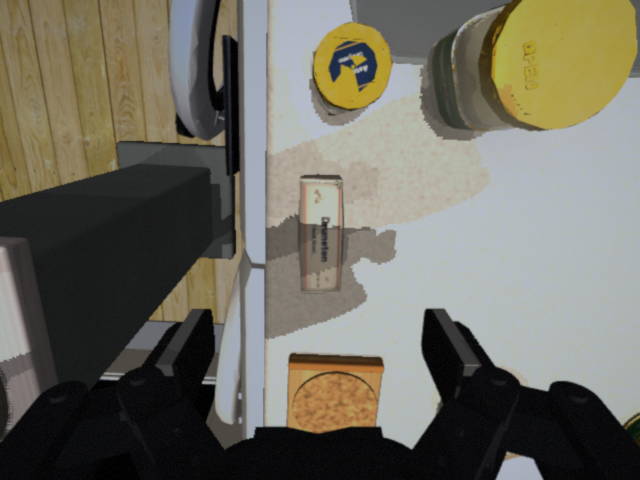

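Wrist picture: low box at about (321,233), small jar at (352,67), wide jar at (560,60). Its positions agree with the other cameras within 3 mm. I descend and grip the low box.

```bash
python3 -m handwheel '{"offset":[[-4,2,45],[-4,2,90],[-4,2,125],[-4,2,145],[-4,2,145],[-4,2,145],[-4,2,145],[-4,2,145]],"turn":[0,0,0,0,0,0,0,0],"claw":[0,0,0,0,0,0,1,1]}' 40
python3 -m handwheel '{"offset":[[0,0,0],[0,0,0],[0,0,0],[0,0,0],[0,0,0],[0,0,0],[0,0,0],[0,0,0]],"turn":[0,0,0,0,0,0,0,0],"claw":[1,1,1,1,1,1,1,1]}' 40
python3 -c "
from h import *
go(.4505,-.3205,.016+.06,0)"
```

```text
time: 2.6
tcp_pos: [0.4296, 0.1998, 0.0166]
ee_rot: [2.161, 2.279, 0.004]
wrist_force: [0.7, -0.1, 1.0]
opening: 0.689
time: 3.4
tcp_pos: [0.4292, 0.1996, 0.0162]
ee_rot: [-2.162, -2.28, -0.002]
wrist_force: [-1.7, 0.1, 7.2]
opening: 0.411
t 3.40 tcp [0.4292 0.1996 0.0162] yaw 3.0 tilt [ 0.001  0.001 -1.   ] open 0.411 F [-1.7  0.1  7.2] j [-0.81  0.51  0.3   2.2  -0.32  0.47 -0.2 ]
  offset [-520.4   -6.3  -60.4] turn 0.053
```

```bash
python3 -m handwheel '{"offset":[[0,0,-30],[0,0,-60],[-40,-1,-60],[-85,-2,-60],[-130,-3,-60],[-175,-4,-60],[-220,-4,-60],[-265,-4,-60]],"turn":[0,0,0.02,0.04,0.05,0.05,0.05,0.05],"claw":[1,1,1,1,1,1,1,1]}'
python3 -m handwheel '{"offset":[[-45,-1,0],[-90,-1,0],[-135,-1,0],[-180,-1,0],[-220,-1,0],[-245,-1,0],[-255,-1,0],[-255,-1,0]],"turn":[0,0,0,0,0,0,0,0],"claw":[1,1,1,1,1,1,1,1]}'
python3 -c "
from h import *
go(.4505,-.3205,.016+.017,0)
p,d=manip.get_image('wrist');cv2.imwrite('pics/w2.png',p)"
```

```text
time: 4.2
tcp_pos: [0.4387, -0.0673, 0.0757]
ee_rot: [2.217, 2.225, 0.001]
wrist_force: [1.6, 0.5, -1.0]
opening: 0.411
time: 5.0
tcp_pos: [0.4382, -0.3217, 0.0754]
ee_rot: [2.22, 2.222, -0.0]
wrist_force: [0.1, 0.3, -0.9]
opening: 0.413
t 5.00 tcp [ 0.4382 -0.3217  0.0754] yaw 0.1 tilt [ 0. -0. -1.] open 0.413 F [ 0.1  0.3 -0.9] j [ 0.19  0.5   0.42  2.02 -0.31  0.68  0.81]
  offset [ 1.2 12.3 42.4] turn 0.001
```

View pics/w2.png

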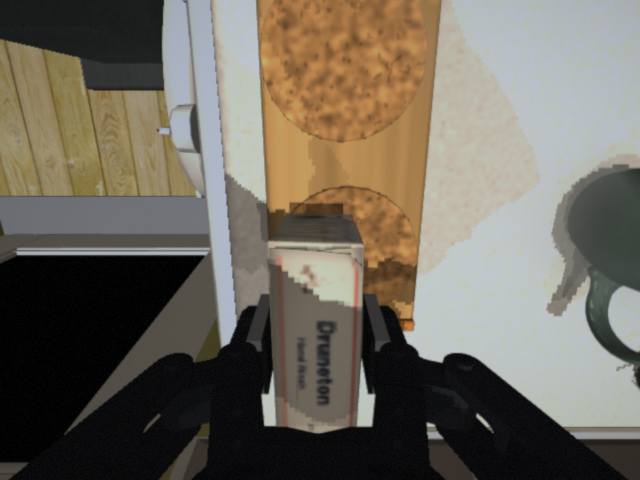

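```bash
cat >> h.py <<'E'
def wpx(u,v,z,tcp,rv):
    m=manip.camera_model("wrist");f,cx,cy=K(m);W=np.eye(4);W[:3,:3]=R.from_rotvec(rv).as_matrix();W[:3,3]=tcp;T=W@m["T_tool_cam"]
    r=T[:3,:3]@np.array([(u-cx)/f,(v-cy)/f,1]);o=T[:3,3];return o+r*(z-o[2])/r[2]
E
python3 -c "
from h import *
o=manip.observe();a=o['tcp_pos'],o['ee_rot']
for q in [(260,62),(428,62),(344,141),(348,186),(260,100),(436,100)]: print(q,np.round(wpx(*q,.016,*a),4))
"
```

```text
(260, 62) [ 0.4101 -0.2141  0.016 ]
(428, 62) [ 0.4947 -0.2139  0.016 ]
(344, 141) [ 0.4534 -0.2525  0.016 ]
(348, 186) [ 0.4562 -0.2769  0.016 ]
(260, 100) [ 0.4092 -0.232   0.016 ]
(436, 100) [ 0.5007 -0.2318  0.016 ]
```

```bash
python3 -m handwheel '{"offset":[[1,14,0],[1,14,20],[1,14,36],[1,14,42],[1,14,43],[1,14,43],[1,14,43],[1,14,43]],"turn":[0,0,0,0,0,0,0,0],"claw":[1,1,1,1,1,1,1,0.4]}'
python3 -m handwheel '{"offset":[[0,0,0],[0,0,0],[0,0,0],[0,0,-10],[0,0,-40],[0,0,-80],[0,0,-110],[0,0,-110]],"turn":[0,0,0,0,0,0,0,0],"claw":[0.2,0.2,0.2,0.2,0,0,0,0]}'
python3 -c "
from h import *
go(.439,.310,.16,0)
p,d=manip.get_image('wrist');cv2.imwrite('pics/w3.png',p)"
```

```text
time: 5.85
tcp_pos: [0.453, -0.3195, 0.0326]
ee_rot: [2.217, 2.225, 0.0]
wrist_force: [0.0, -0.5, -0.5]
opening: 0.566
time: 6.65
tcp_pos: [0.4548, -0.3216, 0.1471]
ee_rot: [2.213, 2.219, 0.004]
wrist_force: [0.9, 0.1, -0.2]
opening: 1.002
t 6.65 tcp [ 0.4548 -0.3216  0.1471] yaw 0.1 tilt [ 0.007 -0.003 -1.   ] open 1.002 F [ 0.9  0.1 -0.2] j [ 0.13  0.41  0.48  1.95 -0.25  0.83  0.74]
  offset [631.6 -14.3 -15.3] turn 0.002
```

View pics/w3.png

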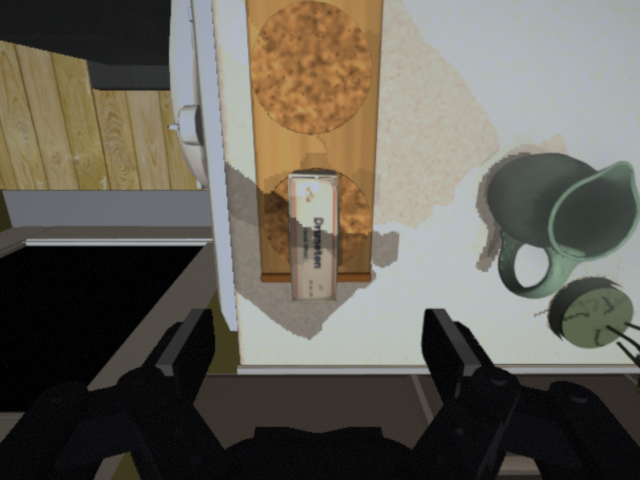

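```bash
python3 -m handwheel '{"offset":[[45,0,-10],[95,-2,-13],[145,-4,-13],[195,-6,-13],[245,-8,-13],[295,-10,-13],[345,-12,-13],[395,-14,-13]],"turn":[0,0,0,0,0,0,0,0],"claw":[0,0,0,0,0,0,0,0]}'
python3 -m handwheel '{"offset":[[45,0,0],[90,0,0],[135,0,0],[180,0,0],[215,0,0],[230,0,0],[236,0,0],[236,0,0]],"turn":[0,0,0,0,0,0,0,0],"claw":[0,0,0,0,0,0,0,0]}'
python3 - <<'E'
from h import *
o=manip.observe();p,d=manip.get_image("wrist");cv2.imwrite("pics/w4.png",p)
Q=cloud("wrist",d,o["tcp_pos"],o["ee_rot"])
w=(Q[...,0]>.36)&(Q[...,0]<.65)&(Q[...,1]>.05)&(Q[...,1]<.6)
m=(w&(Q[...,2]>.03)&(Q[...,2]<.17)).astype(np.uint8)
k,l,s,c=cv2.connectedComponentsWithStats(m)
for i in range(1,k):
    if s[i,4]<300: continue
    q=Q[l==i];zt=np.nanpercentile(q[:,2],97);t=q[q[:,2]>zt-.006]
    (cx,cy),wh,a=cv2.minAreaRect((t[:,:2]*1000).astype(np.float32))
    print(np.round(c[i]),s[i],"ztop %.3f"%zt,"rect",np.round([cx,cy]),np.round(wh),round(a,1),"mean",np.round(t.mean(0),3))
go(.439,.310,.045,0)
E
```

```text
time: 7.5
tcp_pos: [0.4362, 0.0767, 0.1547]
ee_rot: [-2.218, -2.224, 0.002]
wrist_force: [2.1, -0.9, -0.2]
opening: 0.997
time: 8.3
tcp_pos: [0.4365, 0.31, 0.1547]
ee_rot: [2.218, 2.224, -0.003]
wrist_force: [0.1, 0.3, -0.1]
opening: 0.994
[498.  70.] [  379     0   242   159 32560] ztop 0.152 rect [516. 408.] [62. 57.] 11.3 mean [0.514 0.406 0.151]
[484. 237.] [  402   166   165   145 17211] ztop 0.115 rect [538. 318.] [68. 69.] 84.5 mean [0.537 0.32  0.114]
[321. 244.] [ 287  196   70   94 5135] ztop 0.098 rect [440. 310.] [41. 41.] 26.5 mean [0.44  0.311 0.097]
t 8.35 tcp [0.4367 0.309  0.1548] yaw 0.1 tilt [-0.001 -0.002 -1.   ] open 1.004 F [-0.  -0.6 -0.2] j [-0.92  0.34  0.23  1.98 -0.1   0.83 -0.63]
  offset [  1.1   2.3 109.8] turn 0.001
```

View pics/w4.png

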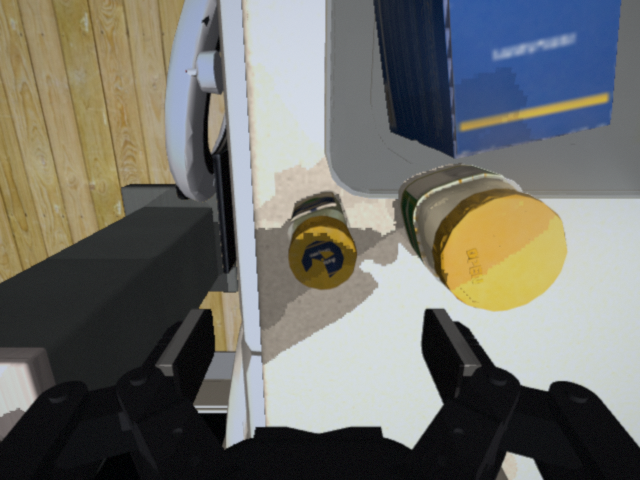

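```bash
python3 -m handwheel '{"offset":[[1,3,5],[1,3,10],[1,3,15],[1,3,20],[1,3,30],[1,3,70],[1,3,100],[1,3,114]],"turn":[-0.14,-0.28,-0.42,-0.56,-0.7,-0.7,-0.7,-0.7],"claw":[0.3,0.3,0.3,0.3,0.3,0.3,0.3,0.3]}'
python3 -m handwheel '{"offset":[[0,0,0],[0,0,0],[0,0,0],[0,0,0],[0,0,0],[0,0,0],[0,0,0],[0,0,0]],"turn":[0,0,0,0,0,0,0,0],"claw":[0.3,1,1,1,1,1,1,1]}' 40
python3 -c "
from h import *
go(.452,-.2105,.041+.06,0)"
```

```text
time: 9.15
tcp_pos: [0.4389, 0.3085, 0.0392]
ee_rot: [-1.324, -2.848, 0.007]
wrist_force: [-0.8, 0.5, -0.3]
opening: 0.699
time: 9.95
tcp_pos: [0.4404, 0.3125, 0.0424]
ee_rot: [1.321, 2.85, 0.003]
wrist_force: [-1.2, -2.0, 7.1]
opening: 0.517
t 9.95 tcp [0.4404 0.3125 0.0424] yaw 40.3 tilt [ 0.002  0.001 -1.   ] open 0.517 F [-1.2 -2.   7.1] j [-0.78  0.52  0.06  2.02 -0.05  0.6   0.01]
  offset [-406.5 -329.1  -59.2] turn 0.703
```

```bash
python3 -m handwheel '{"offset":[[0,0,-30],[0,0,-60],[-30,-25,-60],[-65,-53,-60],[-100,-81,-60],[-135,-109,-60],[-170,-138,-60],[-205,-166,-60]],"turn":[0,0,0.1,0.2,0.3,0.4,0.5,0.6],"claw":[1,1,1,1,1,1,1,1]}'
python3 -c "
from h import *
go(.452,-.2105,.041+.06,0)"
```

```text
time: 10.75
tcp_pos: [0.4453, 0.0467, 0.1016]
ee_rot: [2.108, 2.329, 0.001]
wrist_force: [0.5, -0.9, -0.2]
opening: 0.515
t 10.75 tcp [0.4453 0.0467 0.1016] yaw 5.7 tilt [ 0.001  0.    -1.   ] open 0.515 F [ 0.5 -0.9 -0.2] j [-0.48  0.3   0.27  2.21 -0.13  0.64 -0.01]
  offset [-256.5  -18.9    0.5] turn 0.099
```

```bash
python3 -m handwheel '{"offset":[[-40,-3,0],[-85,-6,0],[-130,-10,0],[-175,-13,0],[-215,-16,0],[-245,-18,0],[-256,-19,0],[-256,-19,0]],"turn":[0.05,0.1,0.1,0.1,0.1,0.1,0.1,0.1],"claw":[1,1,1,1,1,1,1,1]}'
python3 -m handwheel '{"offset":[[0,0,0],[0,0,15],[0,0,30],[0,0,40],[0,0,44],[0,0,44],[0,0,44],[0,0,44]],"turn":[0,0,0,0,0,0,0,0],"claw":[1,1,1,1,1,1,1,0.2]}'
python3 -c "
from h import *
go(.452,-.2105,.0586,0)
p,d=manip.get_image('wrist');cv2.imwrite('pics/w5.png',p)"
```

```text
time: 11.55
tcp_pos: [0.4528, -0.2097, 0.1014]
ee_rot: [2.221, 2.221, -0.0]
wrist_force: [0.4, 0.7, 0.6]
opening: 0.519
time: 12.35
tcp_pos: [0.4533, -0.2072, 0.0577]
ee_rot: [-2.216, -2.226, -0.001]
wrist_force: [-0.4, 0.4, -0.3]
opening: 0.664
t 12.35 tcp [ 0.4533 -0.2072  0.0577] yaw 0.3 tilt [ 0.001  0.001 -1.   ] open 0.664 F [-0.4  0.4 -0.3] j [ 0.05  0.46  0.32  2.13 -0.25  0.59  0.55]
  offset [-3.3 -1.3 -0.9] turn 0.004
```

View pics/w5.png

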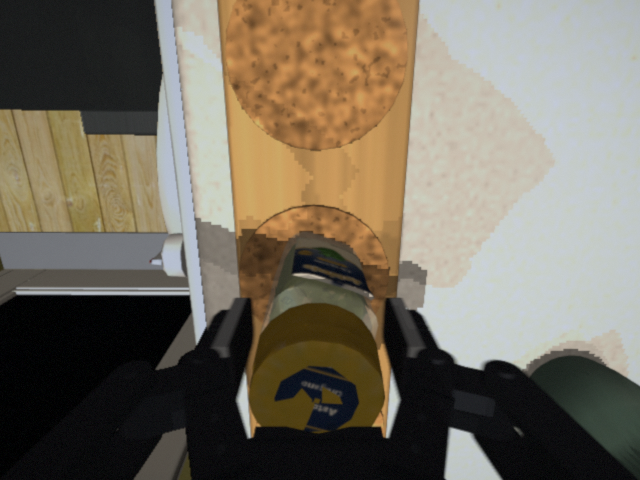

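```bash
python3 -m handwheel '{"offset":[[0,0,0],[0,0,0],[0,0,-15],[0,0,-55],[0,0,-95],[0,0,-110],[40,-5,-115],[90,-10,-115]],"turn":[0,0,0,0,0,0,0,0],"claw":[0.2,0,0,0,0,0,0,0]}'
python3 -m handwheel '{"offset":[[45,0,0],[95,0,0],[145,0,0],[195,0,0],[245,0,0],[295,0,0],[345,5,0],[390,15,0]],"turn":[0,0,0,0,0,0,0,0],"claw":[0,0,0,0,0,0,0,0]}'
python3 -c "
from h import *
go(.537,.319,.17,0)
p,d=manip.get_image('scene');cv2.imwrite('pics/s3.png',p)"
```

```text
time: 13.2
tcp_pos: [0.4435, -0.1196, 0.1736]
ee_rot: [2.221, 2.217, 0.003]
wrist_force: [0.9, 1.3, 0.5]
opening: 1.002
time: 14.0
tcp_pos: [0.4556, 0.2741, 0.1723]
ee_rot: [-2.216, -2.226, 0.0]
wrist_force: [0.4, -0.4, -0.1]
opening: 1.003
t 14.00 tcp [0.4556 0.2741 0.1723] yaw 0.3 tilt [-0.  0. -1.] open 1.003 F [ 0.4 -0.4 -0.1] j [-0.76  0.31  0.12  1.96 -0.05  0.87 -0.61]
  offset [44.5 81.6  2.2] turn 0.005
```

View pics/s3.png

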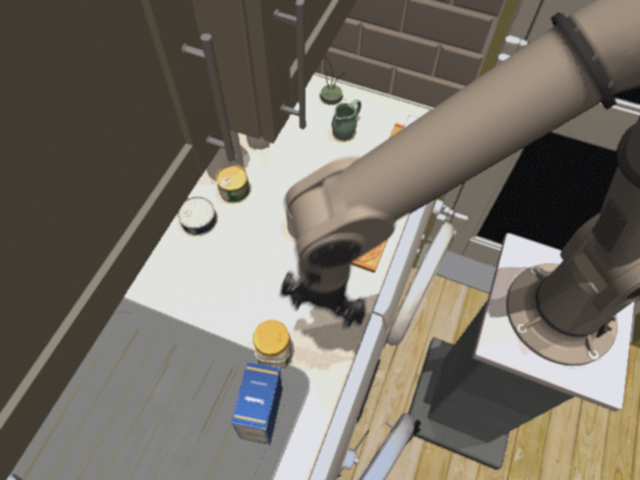

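```bash
python3 - <<'E'
from h import *
o=manip.observe();p,d=manip.get_image("scene")
Q=cloud("scene",d);t=o["tcp_pos"]
w=(abs(Q[...,0]-t[0])<.15)&(abs(Q[...,1]-t[1])<.2)
for lo in np.arange(.18,.6,.04):
    q=Q[w&(Q[...,2]>lo)&(Q[...,2]<lo+.04)]
    if len(q)>20: print(round(lo-t[2],3),len(q),np.round(np.percentile(q[:,:2],[1,99],axis=0)-t[:2],3).tolist())
Qt=np.load("pics/sceneQ.npy");v=(Qt[...,0]>.5)&(Qt[...,0]<.7)&(Qt[...,1]>.05)&(Qt[...,1]<.5)&(Qt[...,2]>.25)
for y in np.arange(.05,.3,.02):
    q=Qt[v&(Qt[...,1]>y)&(Qt[...,1]<y+.02)]
    if len(q)>10: print(round(y,2),"xmin %.3f zmin %.3f"%(np.percentile(q[:,0],1),np.percentile(q[:,2],1)))
E
```

```text
0.007 98 [[-0.056, -0.002], [0.056, 0.011]]
0.047 538 [[-0.074, -0.011], [0.071, 0.016]]
0.087 664 [[-0.07, -0.013], [0.068, 0.017]]
0.127 423 [[-0.038, -0.004], [0.029, 0.036]]
0.167 491 [[-0.04, -0.006], [0.03, 0.038]]
0.207 638 [[-0.038, -0.009], [0.033, 0.049]]
0.247 304 [[-0.036, -0.188], [0.144, 0.041]]
0.287 1481 [[-0.07, -0.196], [0.146, 0.058]]
0.327 4453 [[-0.082, -0.193], [0.144, 0.056]]
0.367 5504 [[-0.107, -0.192], [0.144, 0.038]]
0.407 5348 [[-0.143, -0.194], [0.145, -0.009]]
0.05 xmin 0.585 zmin 0.458
0.07 xmin 0.584 zmin 0.463
0.09 xmin 0.570 zmin 0.460
0.11 xmin 0.548 zmin 0.466
0.13 xmin 0.584 zmin 0.460
0.15 xmin 0.591 zmin 0.462
0.17 xmin 0.654 zmin 0.469
0.19 xmin 0.617 zmin 0.461
0.21 xmin 0.618 zmin 0.464
0.23 xmin 0.654 zmin 0.465
0.25 xmin 0.655 zmin 0.463
0.27 xmin 0.655 zmin 0.463
0.29 xmin 0.655 zmin 0.464
```

```bash
python3 -m handwheel '{"offset":[[25,0,10],[45,10,30],[45,35,37],[45,60,37],[45,78,37],[45,82,37],[45,82,37],[45,82,37]],"turn":[0,0,0,0,0,0,0,0],"claw":[0,0,0,0,0,0,0,0]}'
python3 - <<'E'
from h import *
o=manip.observe();p,d=manip.get_image("wrist");cv2.imwrite("pics/w6.png",p)
Q=cloud("wrist",d,o["tcp_pos"],o["ee_rot"])
w=(Q[...,0]>.36)&(Q[...,0]<.65)&(Q[...,1]>.05)&(Q[...,1]<.6)
m=(w&(Q[...,2]>.1)&(Q[...,2]<.13)).astype(np.uint8)
k,l,s,c=cv2.connectedComponentsWithStats(m)
for i in range(1,k):
    if s[i,4]<500: continue
    q=Q[l==i];zt=np.nanpercentile(q[:,2],97);t=q[q[:,2]>zt-.006]
    (cx,cy),wh,a=cv2.minAreaRect((t[:,:2]*1000).astype(np.float32))
    print(np.round(c[i]),s[i],"ztop %.3f"%zt,"rect",np.round([cx,cy]),np.round(wh),round(a,1),"mean",np.round(t.mean(0),3))
go(.537,.319,.078,0)
E
```

```text
time: 14.9
tcp_pos: [0.5372, 0.3166, 0.1351]
ee_rot: [-2.217, -2.225, 0.002]
wrist_force: [-0.6, 1.1, -0.4]
opening: 0.999
[318. 275.] [  250   208   137   133 14005] ztop 0.115 rect [538. 318.] [68. 68.] 56.7 mean [0.538 0.321 0.114]
t 14.95 tcp [0.5372 0.3168 0.1352] yaw 0.2 tilt [-0.001 -0.    -1.   ] open 0.995 F [-0.4  0.9 -0.3] j [-0.72  0.5   0.12  1.78 -0.07  0.88 -0.56]
  offset [ 2.2 -0.1 57.2] turn 0.004
```

View pics/w6.png

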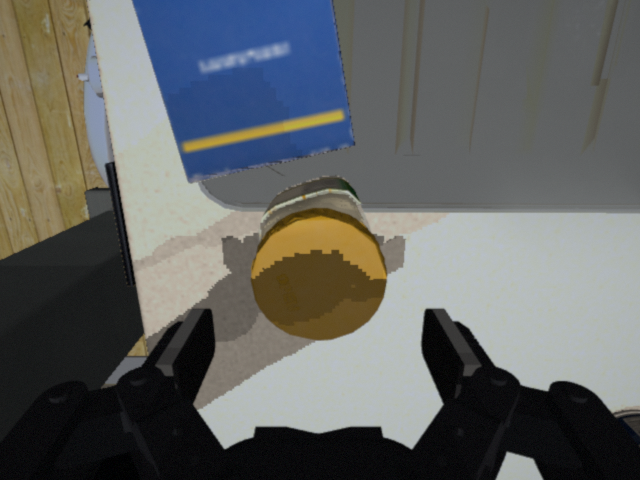

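The lid is centred under the jaws at (318,275). I descend, grip the lid and lift.

```bash
python3 -m handwheel '{"offset":[[2,0,15],[2,0,30],[2,0,45],[2,0,55],[2,0,57],[2,0,57],[2,0,57],[2,0,57]],"turn":[0,0,0,0,0,0,0,0],"claw":[0,0,0,0,0,0,1,1]}' 60
python3 -m handwheel '{"offset":[[0,0,0],[0,0,0],[0,0,0],[0,0,0],[0,0,0],[0,0,0],[0,0,0],[0,0,0]],"turn":[0,0,0,0,0,0,0,0],"claw":[1,1,1,1,1,1,1,1]}' 60
python3 -c "
from h import *
go(.452,-.1005,.078+.055,0)
p,d=manip.get_image('wrist');cv2.imwrite('pics/w7.png',p)"
```

```text
time: 15.75
tcp_pos: [0.5388, 0.3191, 0.0794]
ee_rot: [-2.218, -2.225, -0.002]
wrist_force: [-1.2, -0.7, 1.5]
opening: 0.775
time: 16.55
tcp_pos: [0.5387, 0.319, 0.0794]
ee_rot: [-2.218, -2.225, -0.002]
wrist_force: [-3.1, -1.4, 6.8]
opening: 0.774
t 16.55 tcp [0.5387 0.319  0.0794] yaw 0.2 tilt [ 0.001  0.001 -1.   ] open 0.774 F [-3.1 -1.4  6.8] j [-0.71  0.57  0.11  1.8  -0.08  0.77 -0.56]
  offset [-419.2  -87.9  -54.1] turn 0.003
```

View pics/w7.png

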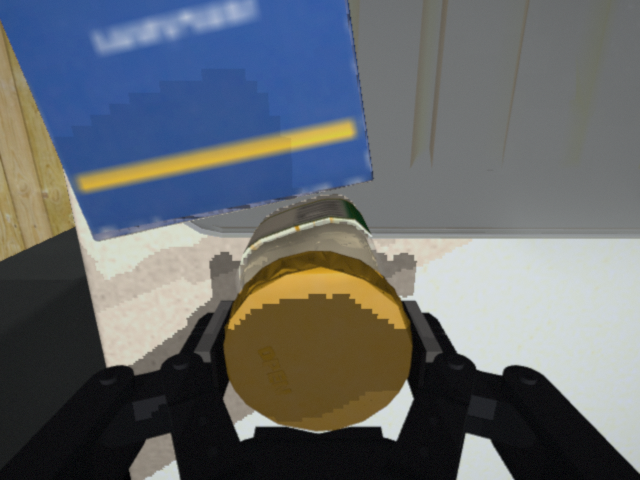

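```bash
python3 -m handwheel '{"offset":[[0,0,-20],[0,0,-45],[0,-25,-54],[-10,-55,-54],[-40,-82,-54],[-80,-88,-54],[-120,-88,-54],[-165,-88,-54]],"turn":[0,0,0,0,0,0,0,0],"claw":[1,1,1,1,1,1,1,1]}'
python3 -m handwheel '{"offset":[[-40,0,0],[-85,0,0],[-130,0,0],[-175,0,0],[-215,0,0],[-240,0,0],[-254,0,0],[-254,0,0]],"turn":[0,0,0,0,0,0,0,0],"claw":[1,1,1,1,1,1,1,1]}'
python3 -c "
from h import *
go(.452,-.1005,.0794+.016,0)
p,d=manip.get_image('wrist');cv2.imwrite('pics/w8.png',p)"
```

```text
time: 17.4
tcp_pos: [0.4501, 0.1525, 0.1322]
ee_rot: [-2.216, -2.227, -0.0]
wrist_force: [2.1, -0.0, -4.8]
opening: 0.777
time: 18.2
tcp_pos: [0.451, -0.1031, 0.1322]
ee_rot: [2.223, 2.219, -0.001]
wrist_force: [-0.1, 0.2, -3.4]
opening: 0.775
t 18.20 tcp [ 0.451  -0.1031  0.1322] yaw -0.1 tilt [-0.    -0.001 -1.   ] open 0.775 F [-0.1  0.2 -3.4] j [-0.15  0.27  0.27  2.16 -0.11  0.73  0.2 ]
  offset [ 2.7  1.  36.8] turn -0.001
```

View pics/w8.png

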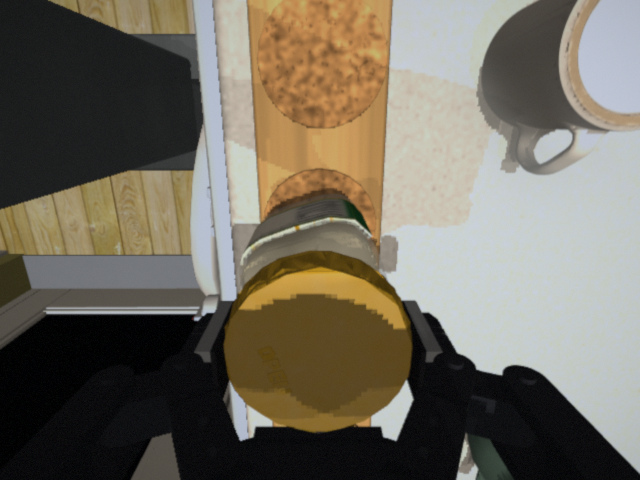

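```bash
python3 -c "
from h import *
o=manip.observe();a=o['tcp_pos'],o['ee_rot']
for q in [(258,62),(389,62),(323,128),(323,168)]: print(q,np.round(wpx(*q,.016,*a),4))
"
python3 -m handwheel '{"offset":[[2,1,10],[2,1,20],[2,1,30],[2,1,35],[2,1,37],[2,1,37],[2,1,37],[2,1,37]],"turn":[0,0,0,0,0,0,0,0],"claw":[1,1,1,1,1,1,1,0.3]}'
python3 -c "
from h import *
go(.452,-.1005,.0794+.016,0)"
```

```text
(258, 62) [0.4137 0.0113 0.016 ]
(389, 62) [0.4982 0.0113 0.016 ]
(323, 128) [ 0.4558 -0.0295  0.016 ]
(323, 168) [ 0.4559 -0.0566  0.016 ]
time: 19.05
tcp_pos: [0.4519, -0.0982, 0.0955]
ee_rot: [-2.216, -2.224, 0.001]
wrist_force: [-4.0, 1.0, 5.9]
opening: 0.774
t 19.05 tcp [ 0.4519 -0.0982  0.0955] yaw 0.2 tilt [-0.002  0.001 -1.   ] open 0.774 F [-4.   1.   5.9] j [-0.13  0.33  0.25  2.18 -0.14  0.64  0.22]
  offset [-2.3  0.1  0.1] turn 0.003
```

```bash
python3 -m handwheel '{"offset":[[0,0,0],[0,0,0],[0,0,-5],[0,0,-40],[20,0,-80],[60,0,-80],[105,0,-80],[150,0,-80]],"turn":[0,0,0,0,0,0,0,0],"claw":[0,0,0,0,0,0,0,0]}'
python3 -c "
from h import *
go(.5105,.436,.19,11.2)
p,d=manip.get_image('wrist');cv2.imwrite('pics/w9.png',p)"
```

```text
time: 19.85
tcp_pos: [0.4527, 0.0528, 0.1764]
ee_rot: [2.219, 2.222, 0.003]
wrist_force: [0.3, -0.5, 0.0]
opening: 0.996
t 19.85 tcp [0.4527 0.0528 0.1764] yaw 0.1 tilt [ 0.002  0.001 -1.   ] open 0.996 F [ 0.3 -0.5  0. ] j [-0.42  0.18  0.19  2.13 -0.05  0.83 -0.2 ]
  offset [383.1  58.5 -13.2] turn -0.194
```

View pics/w9.png

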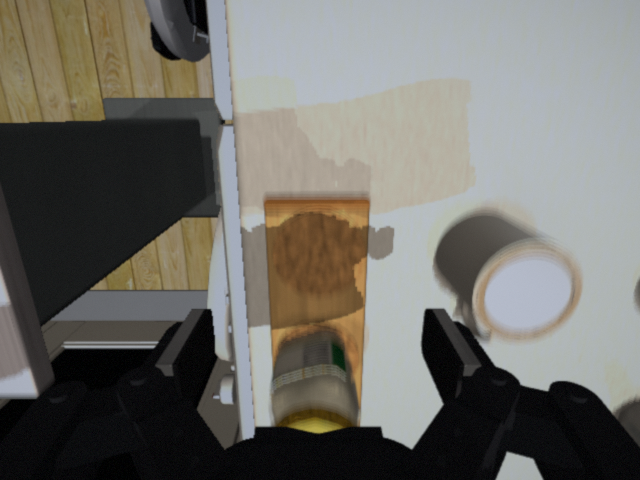

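```bash
python3 -m handwheel '{"offset":[[45,0,-8],[95,0,-14],[145,0,-14],[195,0,-14],[245,10,-14],[290,25,-14],[335,45,-14],[370,58,-14]],"turn":[0,-0.05,-0.1,-0.15,-0.19,-0.19,-0.19,-0.19],"claw":[0,0,0,0,0,0,0,0]}'
python3 -m handwheel '{"offset":[[10,0,0],[13,0,0],[13,0,0],[13,0,0],[13,0,0],[13,0,0],[13,0,0],[13,0,0]],"turn":[0,0,0,0,0,0,0,0],"claw":[0,0,0,0,0,0,0,0]}'
python3 - <<'E'
from h import *
o=manip.observe();p,d=manip.get_image("wrist");cv2.imwrite("pics/w10.png",p)
Q=cloud("wrist",d,o["tcp_pos"],o["ee_rot"])
w=(Q[...,0]>.36)&(Q[...,0]<.65)&(Q[...,1]>.05)&(Q[...,1]<.6)
m=(w&(Q[...,2]>.13)&(Q[...,2]<.165)).astype(np.uint8)
k,l,s,c=cv2.connectedComponentsWithStats(m)
for i in range(1,k):
    if s[i,4]<500: continue
    q=Q[l==i];zt=np.nanpercentile(q[:,2],97);t=q[q[:,2]>zt-.008]
    (cx,cy),wh,a=cv2.minAreaRect((t[:,:2]*1000).astype(np.float32))
    print(np.round(c[i]),s[i],"ztop %.3f"%zt,"rect",np.round([cx,cy]),np.round(wh),round(a,1),"mean",np.round(t.mean(0),3))
go(.5105,.436,.1,11.2)
E
```

```text
time: 20.7
tcp_pos: [0.5099, 0.4245, 0.1895]
ee_rot: [-1.995, -2.427, -0.002]
wrist_force: [1.0, -0.0, 0.4]
opening: 1.001
time: 21.5
tcp_pos: [0.5067, 0.4341, 0.1894]
ee_rot: [-1.997, -2.425, -0.0]
wrist_force: [-0.4, 0.0, -0.7]
opening: 1.002
[324. 259.] [  265   168   120   188 20577] ztop 0.154 rect [511. 433.] [ 61. 108.] 11.2 mean [0.51  0.439 0.152]
t 21.55 tcp [0.5067 0.4342 0.1894] yaw 11.0 tilt [ 0.  0. -1.] open 0.997 F [-0.2 -0.3  1.2] j [-0.82  0.5   0.02  1.62 -0.01  1.02 -0.6 ]
  offset [ 1.1  4.1 89.4] turn -0.003
```

View pics/w10.png

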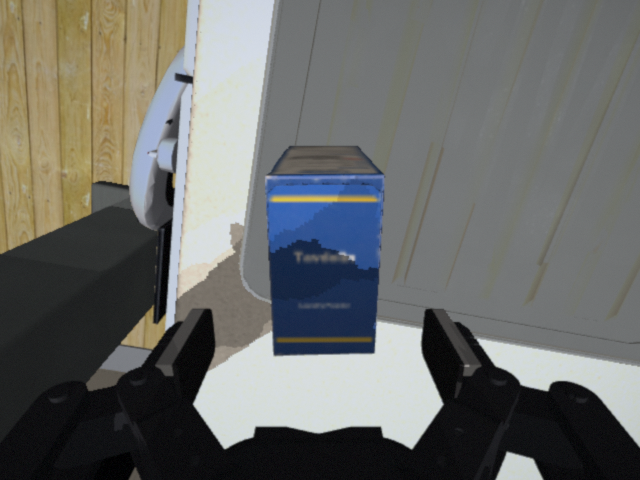

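```bash
python3 -m handwheel '{"offset":[[0,4,0],[0,4,20],[0,4,40],[0,4,60],[0,4,78],[0,4,88],[0,4,88],[0,4,88]],"turn":[0,0,0,0,0,0,0,0],"claw":[0,0,0,0,0,0,0,1]}' 60
python3 -m handwheel '{"offset":[[0,0,0],[0,0,0],[0,0,0],[0,0,0],[0,0,0],[0,0,0],[0,0,0],[0,0,0]],"turn":[0,0,0,0,0,0,0,0],"claw":[1,1,1,1,1,1,1,1]}' 60
python3 -c "
from h import *
go(.46,.20,.155,0)"
```

```text
time: 22.35
tcp_pos: [0.511, 0.4354, 0.1018]
ee_rot: [1.997, 2.425, 0.001]
wrist_force: [-0.2, 0.3, 0.0]
opening: 0.86
time: 23.15
tcp_pos: [0.5111, 0.4357, 0.1025]
ee_rot: [1.997, 2.425, 0.003]
wrist_force: [-0.7, -0.3, 6.0]
opening: 0.763
t 23.15 tcp [0.5111 0.4357 0.1025] yaw 11.1 tilt [ 0.001  0.001 -1.   ] open 0.763 F [-0.7 -0.3  6. ] j [-0.81  0.6   0.01  1.67 -0.01  0.87 -0.6 ]
  offset [-221.4  -95.3  -52.9] turn 0.193
```

```bash
python3 -m handwheel '{"offset":[[0,0,-20],[0,0,-45],[-25,-20,-53],[-60,-45,-53],[-100,-65,-53],[-140,-80,-53],[-180,-88,-53],[-221,-95,-53]],"turn":[0,0,0.03,0.08,0.13,0.17,0.19,0.19],"claw":[1,1,1,1,1,1,1,1]}'
python3 -c "
from h import *
go(.453,.0105,.155,0)"
```

```text
time: 23.95
tcp_pos: [0.4587, 0.1982, 0.1541]
ee_rot: [-2.218, -2.225, 0.001]
wrist_force: [1.0, -0.2, -1.8]
opening: 0.766
t 23.95 tcp [0.4587 0.1982 0.1541] yaw 0.2 tilt [-0.001 -0.    -1.   ] open 0.766 F [ 1.  -0.2 -1.8] j [-0.61  0.29  0.09  2.05 -0.04  0.81 -0.49]
  offset [-187.7   -6.3   -0.9] turn 0.003
```

```bash
python3 -m handwheel '{"offset":[[-40,-2,0],[-80,-3,0],[-120,-5,0],[-155,-6,0],[-180,-6,0],[-188,-6,0],[-188,-6,0],[-188,-6,0]],"turn":[0,0,0,0,0,0,0,0],"claw":[1,1,1,1,1,1,1,1]}'
python3 -c "
from h import *
go(.453,.0105,.1185,0)
p,d=manip.get_image('wrist');cv2.imwrite('pics/w11.png',p)
p,d=manip.get_image('top');cv2.imwrite('pics/t3.png',p[100:340,250:570].repeat(2,0).repeat(2,1))"
```

```text
time: 24.75
tcp_pos: [0.4543, 0.0131, 0.1542]
ee_rot: [-2.216, -2.226, -0.0]
wrist_force: [-0.0, 1.1, -2.3]
opening: 0.759
t 24.75 tcp [0.4543 0.0131 0.1542] yaw 0.2 tilt [-0.     0.001 -1.   ] open 0.759 F [-0.   1.1 -2.3] j [-0.33  0.22  0.19  2.15 -0.06  0.78 -0.1 ]
  offset [-2.7 -1.3 35.7] turn 0.004
```

View pics/w11.png

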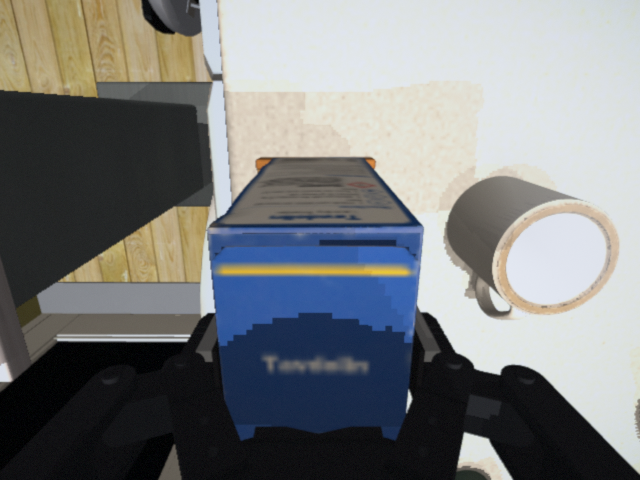

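View pics/t3.png

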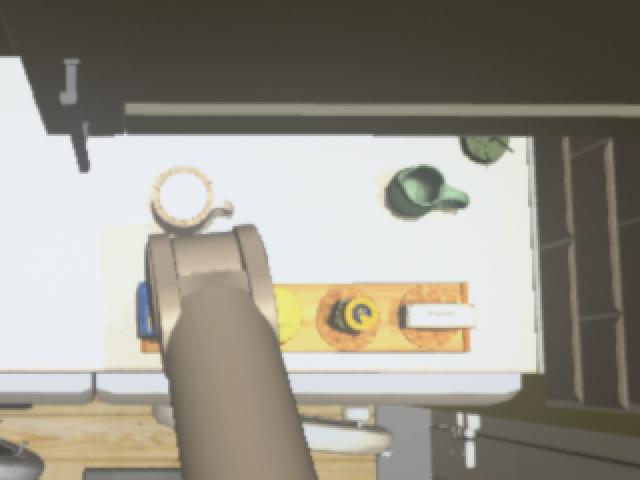

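```bash
python3 -m handwheel '{"offset":[[-1,-1,10],[-1,-1,20],[-1,-1,29],[-1,-1,34],[-1,-1,36],[-1,-1,36],[-1,-1,36],[-1,-1,36]],"turn":[0,0,0,0,0,0,0,0],"claw":[1,1,1,1,1,1,1,0.3]}'
python3 -m handwheel '{"offset":[[0,0,0],[0,0,0],[0,0,0],[0,0,-5],[0,0,-40],[0,0,-80],[0,0,-90],[0,0,-90]],"turn":[0,0,0,0,0,0,0,0],"claw":[0,0,0,0,0,0,0,0]}'
python3 -m handwheel '{"offset":[[45,0,0],[95,0,0],[145,0,0],[195,0,0],[245,0,0],[295,0,0],[335,0,0],[350,0,0]],"turn":[0,0,0,0,0,0,0,0],"claw":[0,0,0,0,0,0,0,0]}'
python3 - <<'E'
from h import *
print(manip.observe()["tcp_pos"])
for n in["top","scene"]:
    p,d=manip.get_image(n);Q=cloud(n,d)
    np.save(f"pics/{n}F.npy",d)
    if n=="top": cv2.imwrite("pics/tF.png",cv2.resize(p[160:300,300:500],None,fx=4,fy=4,interpolation=cv2.INTER_CUBIC))
    else: cv2.imwrite("pics/sF.png",cv2.resize(p[60:280,270:470],None,fx=2.7,fy=2.7,interpolation=cv2.INTER_CUBIC))
    w=(Q[...,0]>.38)&(Q[...,0]<.68)&(Q[...,1]>-.4)&(Q[...,1]<.12)
    m=(w&(Q[...,2]>.045)&(Q[...,2]<.19)).astype(np.uint8)
    k,l,s,c=cv2.connectedComponentsWithStats(m)
    for i in range(1,k):
        if s[i,4]<40: continue
        q=Q[l==i];zt=np.nanpercentile(q[:,2],97);t=q[q[:,2]>zt-.012]
        (cx,cy),wh,a=cv2.minAreaRect((t[:,:2]*1000).astype(np.float32))
        print(n,np.round(c[i]),"ztop %.3f"%zt,"rect",np.round([cx,cy]),np.round(wh),round(a,1),"mean",np.round(t.mean(0),3))
E
```

```text
time: 25.65
tcp_pos: [0.4525, 0.0109, 0.1186]
ee_rot: [-2.217, -2.224, 0.002]
wrist_force: [-5.3, 0.4, 9.5]
opening: 0.766
time: 26.45
tcp_pos: [0.4546, 0.0111, 0.2101]
ee_rot: [2.217, 2.223, 0.006]
wrist_force: [-0.3, 0.6, 0.7]
opening: 1.001
time: 27.25
tcp_pos: [0.4499, 0.3655, 0.2062]
ee_rot: [-2.21, -2.23, 0.003]
wrist_force: [-0.2, 0.7, -1.3]
opening: 1.001
[0.44991826 0.36548879 0.20615331]
top [342. 199.] ztop 0.090 rect [598.   9.] [76. 77.] 47.6 mean [0.598 0.009 0.086]
top [462. 196.] ztop 0.086 rect [ 615. -310.] [52. 89.] 2.4 mean [ 0.612 -0.311  0.082]
top [342. 256.] ztop 0.171 rect [448.   9.] [ 61. 107.] 0.3 mean [0.448 0.01  0.167]
top [384. 258.] ztop 0.133 rect [447. -98.] [65. 67.] 88.8 mean [ 0.447 -0.098  0.129]
top [427. 258.] ztop 0.116 rect [ 449. -206.] [40. 40.] 44.4 mean [ 0.448 -0.206  0.112]
top [469. 258.] ztop 0.075 rect [ 448. -318.] [31. 89.] 0.1 mean [ 0.449 -0.318  0.07 ]
scene [346. 115.] ztop 0.085 rect [ 618. -306.] [52. 88.] 4.2 mean [ 0.615 -0.307  0.08 ]
scene [405. 136.] ztop 0.113 rect [ 459. -208.] [42. 26.] 61.7 mean [ 0.458 -0.207  0.111]
scene [299. 201.] ztop 0.089 rect [617.  -1.] [78. 44.] 53.7 mean [0.616 0.001 0.085]
```

View pics/tF.png

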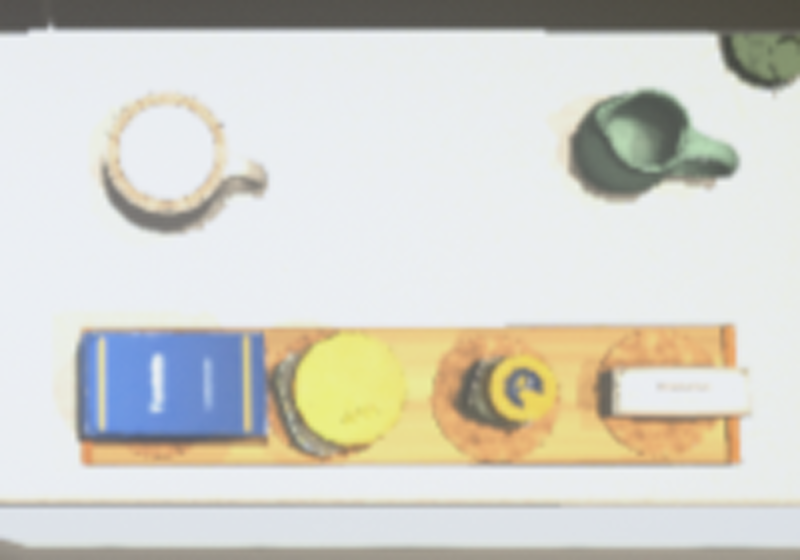

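View pics/sF.png

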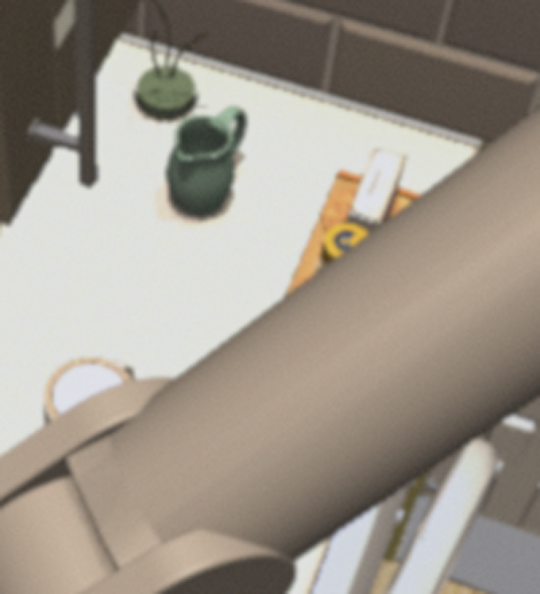

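Top view: the row reads carton (172,385), wide jar (350,388), small jar (522,390), low box (680,392), each over its coaster, with mug and jug unmoved. The gripper is clear, so I hand in.

```bash
python3 -m handwheel '{"offset":[[0,0,0],[0,0,0],[0,0,0],[0,0,0],[0,0,0],[0,0,0],[0,0,0],[0,0,0]],"turn":[0,0,0,0,0,0,0,0],"claw":[0,0,0,0,0,0,0,0]}'
python3 -c "
from bench import manip
print(manip.job_done())"
```

```text
time: 28.15
tcp_pos: [0.4522, 0.3609, 0.2083]
ee_rot: [-2.218, -2.225, -0.0]
wrist_force: [0.6, -0.5, -0.7]
opening: 1.0
the job is handed in; nothing more can be done
None
```

I put all four things on their coasters in height order and handed the job in at about 28 s. From the mug's end to the jug's end the row is: blue carton on a, wide jar on b, small jar on c, low box on d.

- **Placing (top camera):** all four stand at the heights expected on the coasters. Their distances from the coaster centres are about 2 mm (carton), 5 mm (wide jar), 5–8 mm (small jar) and 5 mm (low box), against the 15 mm allowed. They show no visible tilt.
- **Mug and jug:** the top camera put the mug within 1 mm of its first measurement. The jug showed no visible shift; its height-blob box centre came out 7 mm different, but its mean position was the same.
- **Release:** the gripper was open and well clear of everything at hand-in.
- **What disagreed:** the three cameras differed by up to about 6 mm on absolute positions, so I averaged them. In the last check the arm hid most of the row from the scene camera, so only the top camera confirms the final placing.

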